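Load the tag stamper

TASK

Push the black carriage with the brass tag fully home into the green stamping bed by its orange tab. Then pull the long-handled stamp straight up out of its upright wooden holder and lower it gently and level over the bed's two guide pins (do not drop it) until it sits flat on the brass tag. Let go and leave it standing there, and leave the other things on the bench where they are.

Things in the scene. Friction and masses are not known exactly. Their poses are not given: they have to be found in the camera images.
- seat (a point): Point on the green stamping bed midway between its two steel guide pins, 36 mm above the bench: the plane where the stamp's underside finally rests (top of the brass tag). Axes: x along the slide, pointing into the bed (the way to push), y along the line of the pins, z up. Pins at y = +34 and -34 mm, 9 mm thick, top 6 mm conical, reaching 22 mm above this point.
- bed: The green stamping bed, 126 (x) x 116 (y) mm, fixed to the bench, its two rails 33 mm high with the black carriage in a channel between them. Origin on the bench under seat, same axes. The tag carriage slides out of its front, at x = -63 mm.
- carriage (a joint): How far the carriage stands pulled out of the bed, in m: 0 = fully home against its stop, at most 0.085. It slides stiffly, needs about 2 N, and stays where it is left.
- tab (a point): Middle of the top edge of the outer face (the one to push on, looking to -x) of the orange upright tab at the carriage's front. Tab: 46 mm wide (y), 8 mm thick (x), from 8 to 74 mm above the bench; this point is 74 mm above the bench. Axes as seat; with the carriage home it lies at x = -69 mm from the seat.
- rim (a point): Centre of the mouth of the upright wooden holder (a rectangular cup, open at the top, fixed to the bench), 85 mm above the bench. Outside 60 mm (x) by 116 mm (y), walls 6 mm, inner floor 6 mm above the bench. z up.
- stamp_mid (a point): The long-handled stamp, half-way up on its axis, 87.5 mm above its underside; 175 mm tall, 0.25 to 0.5 kg. Dark wooden grip 24 (x) x 36 (y) mm from 90 to 175 mm above the underside, thin steel stem below. x, y and z (up the handle) are its own axes. Starts standing upright in the holder. It is the same turned half round and may be used either way.
- stamp: The same stamp, same axes, origin at the centre of the underside of its aluminium foot plate, 36 (x) x 92 (y) x 12 mm, which has two through holes of 11 mm at y = +34 and -34 mm.
- tape: Bystander: roll of tan tape, 96 mm across, 45 mm high, lying flat; origin at the centre of its underside.
- jar: Bystander: amber jar with a black cap, 64 mm across, 70 mm high; origin at the centre of its underside.
- brush: Bystander: brush lying flat, about 170 mm long; origin under its middle.
Things that resemble listed ones, but are neither listed nor needed, are in the scene too. Of the things like the bed, leave any that is pink; of the rest the smaller one is meant.

How it is judged:
On the way, in this order (a step that is already met when the one before it is completed fails the run):
1. the carriage is pushed fully home (within 4 mm) while the stamp is still in its holder (value of joint carriage below 0.004 m and z of stamp in the frame of rim below -0.04 m), for 0.2 s.
2. the stamp is pulled up clear of the holder's rim (height (world z) of stamp above 0.088 m), for 0.1 s.
3. the stamp is down over both pins, flat on the tag (horizontal distance between stamp and seat below 0.004 m and z of stamp in the frame of seat below 0.003 m and angle between stamp's own z axis and vertical below 0.04 rad), for 0.2 s.
At the end, for the whole second after the job is handed in: The carriage is home (within 4 mm), and the stamp stands released and at rest over both guide pins: its underside centre within 4 mm of the seat point sideways and 3 mm in height, its axis within 0.04 rad of vertical and its long side within 0.08 rad of the line of the pins (all of step 3 and value of joint carriage below 0.004 m and z of stamp in the frame of seat above -0.003 m and angle between the y axis of stamp and the y axis of seat, either way round below 0.08 rad and linear speed of stamp below 0.02 m/s); the robot touches nothing.
It fails at once if the stamp is dropped onto the bed (moves faster than 0.4 m/s at the pins, within 20 mm above the seat) (horizontal distance between stamp and seat below 0.02 m and z of stamp in the frame of seat below 0.02 m and linear speed of stamp above 0.4 m/s).
It fails at once if a bystander (tape, jar or brush) is moved by more than 30 mm (distance of any of tape, jar, brush from where it was at the start of the episode above 0.03 m).
It also fails if it takes over 61 s, if anything falls off the work surface, if the arm or the gripper's body presses on something with over 40 N, if the wrist force passes 120 N, or if a joint passes its speed limit or range.

ROBOT

A 6-joint arm with a two-finger parallel gripper is mounted at the origin on the work surface. World frame = base frame: x ahead of the robot, y to its left, z up, the work surface at z = 0. Lengths are in m, angles in rad, forces in N, time in s.
With the tool pointing down it reaches from about 0.425 to 0.95 m from the base axis. Payload 3.5 kg.
Tool frame: the origin (TCP) lies midway between the tips of the shut fingers; the grasp point (between the pads) lies grasp_offset behind it (grasp_offset is the distance from the TCP to the grasp point, in m); z points along the fingers, y is the direction in which the jaws open and shut (so a half turn about z gives the same grasp; the last joint's range is limited). The gripper opens to 85 mm and grips with 20 to 120 N. Pads are 22 mm wide; open, the fingers measure 114 mm over their backs; the gripper's body (76 mm by 85 mm) begins 54 mm behind the grasp point. The pads swing forward as they close: fully open they stand 13 mm farther back than shut.
Start: joints at [1.133, 0.286, 1.577, -0, 1.279, -0.15], TCP at [0.192, 0.647, 0.231] pointing down, gripper open.
Joint ranges: [-2.77, 2.77], [-0.9, 2.22], [0.21, 2.48], [-1.53, 4.67], [0.24, 2.81], [-2.84, 2.84]. Speed limits (rad/s): [2.79, 2.79, 3.14, 3.14, 3.14, 3.14].

INTERFACE

Orientations are given as a unit quaternion [x, y, z, w].
In Python, from plant import * gives the robot as it stands.
- The arm moves only by the tool jog_arm, never from a script. Its argument "targets" is text: rows parted by semicolons, each of 7 numbers parted by spaces: the shift along the world's x, y, z in mm, then the turn, a rotation vector about the world's x, y, z in degrees, then the gripper's target within -1 to 1 (fully open at 1, half-way at 0, shut at -1). A call has 1 to 10 rows; each row shifts and turns the pose as measured when the row begins; what a row does not reach is not made up. A row lasts 1/12 s, in which the tool goes at most 41.7 mm and 7.16 degrees, less where a joint would pass 70% of its speed; a pose out of reach is approached as far as the arm can. A call with a gripper value outside its range is refused whole. The fingers move at their own pace and stop on an object; "force" is the grip in N (left out, the last holds). Time passes only in rows, so rows that do not move let the fingers close. It gives the time, the measured TCP pose, the force and the opening at its end, in the units of the state.
- get_state(): the state, without advancing time (a new reading comes with each control period).
- read_camera(name): name is "scene" or "top" or "wrist"; returns a dict with "pixels" (384x512x3 uint8, blue, green, red), "mtx" (3x3 intrinsics, pixels), "world_from_camera" (4x4, takes a point from camera to world coordinates). Camera axes: x right, y up, looking along -z (the intrinsics and any distortion apply to the point x, -y, -z); pixel columns grow to the right and rows downward; lengths in m; the calibration is good to about 2 mm. A picture is of the moment at which its call begins. There is no depth.
- sign_off(): hands the job in, once; it reports no verdict.
Trained networks look in a picture, given as the dict that the camera call returned (one of the last four; its "shot" number tells which), for a name from the list of things; names that differ only in an ending like _2 or _b are one class to them, and where a whole thing is asked for, a point or a joint stands for the part that bears it (a point fixed in the world has none). Each returns a list of dicts, best first, with "p" (0 to 1); they miss things now and then, are a little off and sometimes report something else, mostly with a low value. They report only what shows in the picture. A call takes as long as a camera call. They do not tell look-alikes from the thing itself.
- spot_in(target, picture): "uv" ([column, row] in pixels, amid what is visible of it).
- silhouettes(target, picture): "mask" (384x512 bool, what is visible of it) and "uv" ([column, row] in pixels, amid what is visible of it).
- mark_of(target, picture): "uv" ([column, row] in pixels: a listed point, or the origin of a listed thing).
The state is a dict: "time": time; "qpos": joint angles; "dq": joint speeds; "joint_efforts": joint torques, N m; "eef_pos": TCP position; "tcp_rot": TCP orientation; "contact_force": force on the tool from outside, world axes, zero at the start; "wrist_torque": the same for the moment, N m; "opening": opening from 0.0 (shut) to 1.0 (fully open).
Only numpy, scipy, OpenCV 4.12 (cv2) and the standard library are available. Lean on these libraries where they do the work, as an engineer would, in place of code of your own. Each camera call takes 0.05 s, during which the arm holds its last target.

## Working session

There is one attempt and no reset: what is moved stays moved. The work goes in short steps, Python scripts to look and compute and a tool call to move; the robot and the scene stay as the last step left them, time stands still between calls to the robot, and variables do not carry over. Pictures are saved under pics/ and viewed, and the job is handed in when it is done.

Besides the shell and the picture viewer there is one more tool, called after "Call:" by a JSON object that holds its "api" and its "payload", one argument or row to a line. jog_arm: Moves the arm, as the interface text tells. Its arguments: {"type":"object","properties":{"targets":{"type":"string"},"force":{"type":"number"}},"required":["targets"]}

```bash
mkdir -p pics; ls; python3 - <<'E'
from plant import *
import cv2,pickle
s=get_state();print(s)
for n in ["scene","top","wrist"]:
    p=read_camera(n);cv2.imwrite(f"pics/{n}0.png",p["pixels"]);pickle.dump(p,open(f"{n}0.pkl","wb"))
    print(n,p["mtx"],p["world_from_camera"],[k for k in p])
    for t in ["seat","tab","rim","stamp_mid","bed"]:
        print(t,[(r["p"],r["uv"]) for r in mark_of(t,p)])
E
```

```text
pics
{'time': 0.0, 'qpos': array([ 1.13299487e+00,  2.87189364e-01,  1.57818893e+00, -1.86069907e-05,
        1.27857773e+00, -1.50027536e-01]), 'dq': array([ 0.00057742,  0.00103339, -0.0009963 , -0.00059691, -0.00058091,
        0.00050848]), 'joint_efforts': array([-1.71691969e-03, -4.05988312e+01, -2.92622817e+01, -2.77174995e-04,
        5.88488707e-03, -1.43672440e-05]), 'eef_pos': array([0.19128927, 0.64664231, 0.22992491]), 'tcp_rot': array([ 1.43388217e-01,  9.89665814e-01, -1.13358820e-03, -3.33810528e-04]), 'contact_force': array([-0.33492233,  0.34556422,  0.7426338 ]), 'wrist_torque': array([-0.00110534, -0.01924146, -0.01182185]), 'opening': 1.0011976547125176}
scene [[350.42642837   0.         258.89094721]
 [  0.         350.42642837 186.79178776]
 [  0.           0.           1.        ]] [[ 0.51266748 -0.5898557   0.62389287  1.25669905]
 [ 0.85855476  0.34587257 -0.37849159 -0.39936132]
 [ 0.00746799  0.72968652  0.68374104  0.77648986]
 [ 0.          0.          0.          1.        ]] ['pixels', 'mtx', 'world_from_camera', 'shot']
seat [(0.68, [242.5, 158.2]), (
[... 758 characters left out ...]
86, [160.1, 241.2]), (0.54, [176.5, 193.6])]
rim [(0.95, [319.9, 203.8])]
stamp_mid [(0.62, [318.3, 203.9])]
bed [(0.88, [234.8, 252.7]), (0.87, [174.8, 193.4]), (0.78, [109.8, 180.5]), (0.71, [174.7, 189.5])]
wrist [[270.92300708   0.         254.73234986]
 [  0.         270.92300708 191.02434285]
 [  0.           0.           1.        ]] [[ 2.84406592e-01 -9.13035428e-01 -2.92368256e-01  1.16559627e-01]
 [ 9.58703662e-01  2.70724021e-01  8.71538495e-02  6.69307264e-01]
 [-4.23442467e-04 -3.05081647e-01  9.52326105e-01  3.72776709e-01]
 [ 0.00000000e+00  0.00000000e+00  0.00000000e+00  1.00000000e+00]] ['pixels', 'mtx', 'world_from_camera', 'shot']
seat []
tab []
rim []
stamp_mid []
bed []
```

```bash
python3 - <<'E'
import cv2
for n in ["scene","top"]:
    a=cv2.imread(f"pics/{n}0.png")
    cv2.imwrite(f"pics/{n}0b.png",cv2.resize(a,(800,600),interpolation=cv2.INTER_CUBIC))
a=cv2.imread("pics/top0.png")[120:330,60:360]
cv2.imwrite("pics/top0c.png",cv2.resize(a,(800,560),interpolation=cv2.INTER_CUBIC))
E
```

```text
(no output)
```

View pics/scene0b.png

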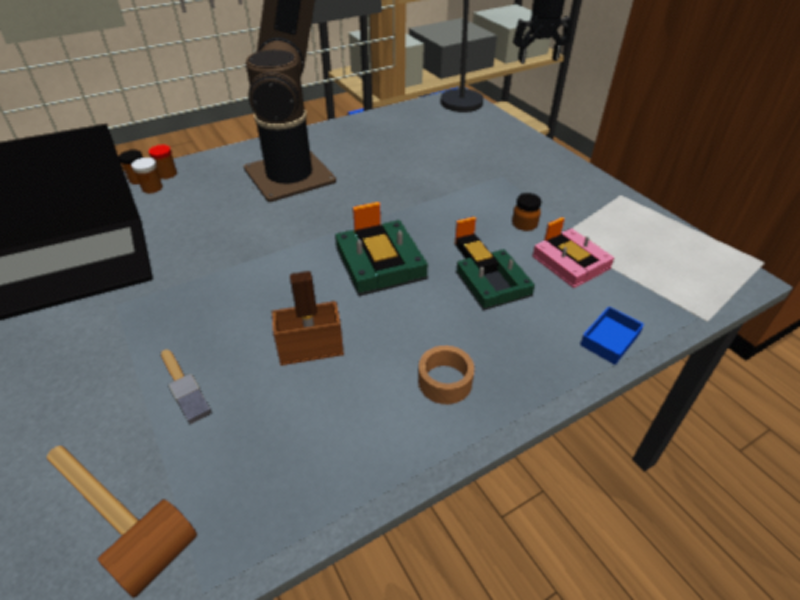

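View pics/top0b.png

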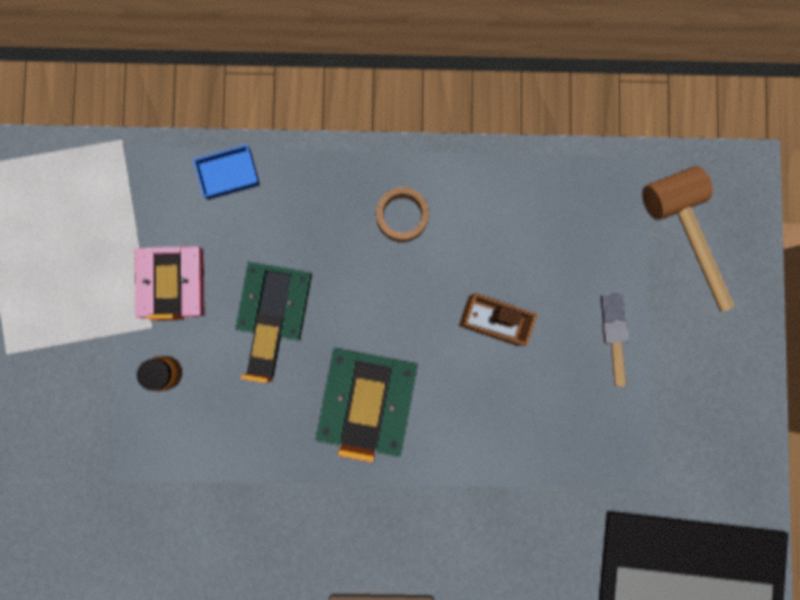

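View pics/top0c.png

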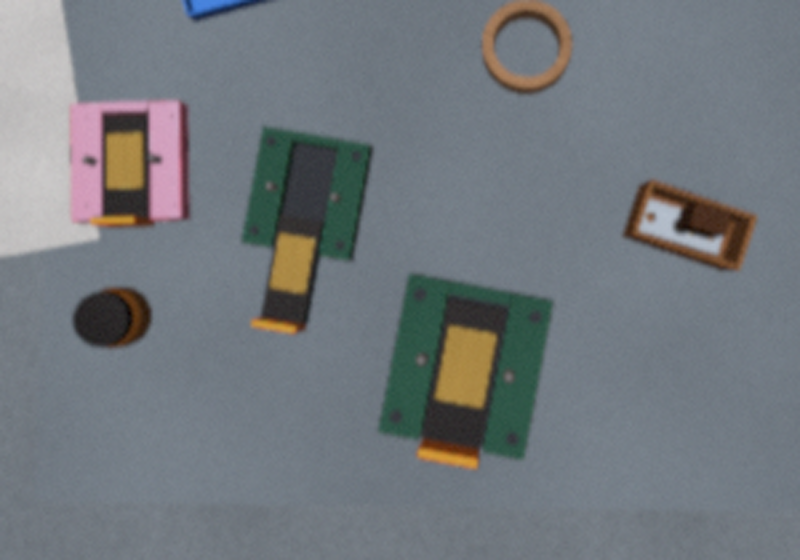

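The scene view shows the small green bed at (495,275) with its carriage pulled out, the larger green bed at (380,255) and the holder with the stamp at (307,330). In the top view the target bed is at (272,300), its tab at (257,378) and the holder at (498,320).

```bash
cat > h.py <<'E'
import numpy as np,cv2,pickle
def ray(p,uv):
    K=p["mtx"];d=np.linalg.inv(K)@np.array([uv[0],uv[1],1.]);T=p["world_from_camera"]
    return T[:3,3],T[:3,:3]@np.array([d[0],-d[1],-d[2]])
def at(p,uv,z):
    o,d=ray(p,uv);return o+d*(z-o[2])/d[2]
def proj(p,X):
    T=p["world_from_camera"];c=T[:3,:3].T@(np.array(X)-T[:3,3]);q=p["mtx"]@np.array([c[0],-c[1],-c[2]]);return q[:2]/q[2]
E
python3 - <<'E'
from h import *
p=pickle.load(open("top0.pkl","rb"))
f=lambda u,v:(60+u/2.6667,120+v/2.6667)
for n,uv,z in [("pinL",f(269,185),.056),("pinR",f(334,197),.056),("tabL",f(252,322),.074),("tabR",f(302,329),.074),
 ("bedFL",f(242,242),.033),("bedFR",f(352,260),.033),("bedBL",f(264,128),.033),("bedBR",f(371,145),.033),
 ("holder TL",f(650,181),.085),("TR",f(755,213),.085),("BR",f(738,269),.085),("BL",f(626,235),.085),
 ("jar",(100,239),.07),("tape",f(528,47),.045)]:
    print(n,at(p,uv,z))
sc=pickle.load(open("scene0.pkl","rb"))
for t in [(297.4,138.0)]: print(at(sc,t,.074))
print(at(p,(160.1,241.2),.074),at(sc,(197.3,200.9),.085),at(p,(319.9,203.8),.085))
print(at(p,(325,200),.181),at(p,f(712,218),.181),at(p,f(651,216),.018))
E
```

```text
pinL [0.62803903 0.23892625 0.056     ]
pinR [0.61669087 0.17130935 0.056     ]
tabL [0.48749901 0.24790965 0.074     ]
tabR [0.48123308 0.19726066 0.074     ]
bedFL [0.56901757 0.27032571 0.033     ]
bedFR [0.55192553 0.15405302 0.033     ]
bedBL [0.69039016 0.25100713 0.033     ]
bedBR [0.6741911  0.13705726 0.033     ]
holder TL [ 0.63642247 -0.15264193  0.085     ]
TR [ 0.60567072 -0.25947328  0.085     ]
BR [ 0.54875306 -0.24225436  0.085     ]
BL [ 0.58124428 -0.1287118   0.085     ]
jar [0.48974186 0.39584215 0.07      ]
tape [ 0.78012044 -0.02792674  0.045     ]
[0.47159873 0.23023029 0.074     ]
[0.48651886 0.23280823 0.074     ] [ 0.58861202 -0.19255523  0.085     ] [ 0.59402016 -0.19660892  0.085     ]
[ 0.59924132 -0.19143918  0.181     ] [ 0.59501193 -0.19637792  0.181     ] [ 0.60434694 -0.16361221  0.018     ]
```

Call:
{"api": "jog_arm", "payload": {
  "targets": "23 -34 0 0 0 1 -1;23 -34 0 0 0 1 -1;23 -34 0 0 0 1 -1;23 -34 0 0 0 1 -1;23 -34 0 0 0 1 -1;23 -34 0 0 0 1 -1;23 -34 0 0 0 1 -1;23 -34 0 0 0 0 -1;23 -34 0 0 0 0 -1;23 -34 0 0 0 0 -1"
}}

```text
time: 1.73
eef_pos: [0.4194, 0.3034, 0.2318]
tcp_rot: [0.072, 0.997, 0.003, 0.001]
contact_force: [-0.0, -0.1, -0.2]
opening: -0.0
```

Call:
{"api": "jog_arm", "payload": {
  "targets": "23 -34 0 0 0 0 -1;18 -34 0 0 0 0 -1;0 0 0 0 0 0 -1;0 0 0 0 0 0 -1"
}}

```text
time: 2.07
eef_pos: [0.4653, 0.2263, 0.2334]
tcp_rot: [0.077, 0.997, 0.002, 0.004]
contact_force: [0.9, -0.0, 0.2]
opening: 0.007
```

```bash
python3 - <<'E'
from plant import *
from h import *
s=get_state();print(s["time"],s["eef_pos"],s["tcp_rot"],s["opening"],s["qpos"])
p=read_camera("wrist");pickle.dump(p,open("w1.pkl","wb"))
cv2.imwrite("pics/w1.png",cv2.resize(p["pixels"],(800,600),interpolation=cv2.INTER_CUBIC))
for t,z in [("seat",.036),("tab",.074)]:
    print(t,[(r["p"],r["uv"],at(p,r["uv"],z)) for r in mark_of(t,p)])
E
```

```text
2.0667 [0.46525355 0.22627614 0.23335781] [0.07707713 0.99701638 0.00226407 0.00351026] 0.0069582223393838795 [ 0.25540491 -0.07162051  1.9621777   0.00209995  1.24292198 -1.16175096]
seat [(0.65, [389.6, 275.8], array([0.65688333, 0.39739233, 0.036     ])), (0.56, [97.3, 177.6], array([0.44707991, 0.02434101, 0.036     ]))]
tab [(0.93, [52.8, 95.7], array([0.34826536, 0.03200162, 0.074     ])), (0.67, [399.5, 245.8], array([0.5839101 , 0.39175723, 0.074     ])), (0.64, [257.6, 186.3], array([0.47917719, 0.22797578, 0.074     ]))]
```

View pics/w1.png

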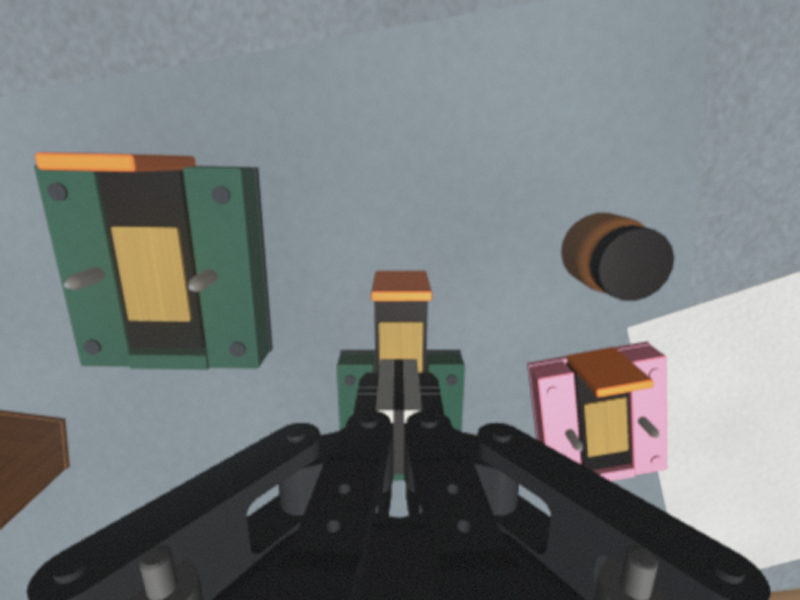

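The wrist view shows the tab's outer top edge at about (401,290), with the bed's front edge level in the image, so the tool yaw matches the bed. Next I go down in front of the tab and push.

Call:
{"api": "jog_arm", "payload": {
  "targets": "-24 7 0 0 0 0 -1;-1 0 -35 0 0 0 -1;0 0 -35 0 0 0 -1;0 0 -35 0 0 0 -1;0 0 -35 0 0 0 -1;0 0 -30 0 0 0 -1;0 0 -10 0 0 0 -1;0 0 0 0 0 0 -1",
  "force": 40
}}

```text
time: 2.88
eef_pos: [0.4327, 0.2488, 0.0527]
tcp_rot: [0.064, 0.998, 0.006, 0.009]
contact_force: [-0.8, -0.1, -0.5]
opening: 0.003
```

```bash
cat >> h.py <<'E'
from scipy.spatial.transform import Rotation as Rr
def rotfix(q,yaw):  # yaw deg of tool y axis, tool down; returns rotvec deg
    a=np.radians(90-yaw)/2
    t=Rr.from_quat([np.sin(a),np.cos(a),0,0]);return np.degrees((t*Rr.from_quat(q).inv()).as_rotvec())
E
python3 - <<'E'
from plant import *
from h import *
s=get_state();print(s["eef_pos"],rotfix(s["tcp_rot"],80.5))
p=read_camera("wrist");cv2.imwrite("pics/w2.png",p["pixels"])
E
```

```text
[0.43274122 0.24881459 0.05273772] [-0.595302    1.10716293 -2.18691021]
```

View pics/w2.png

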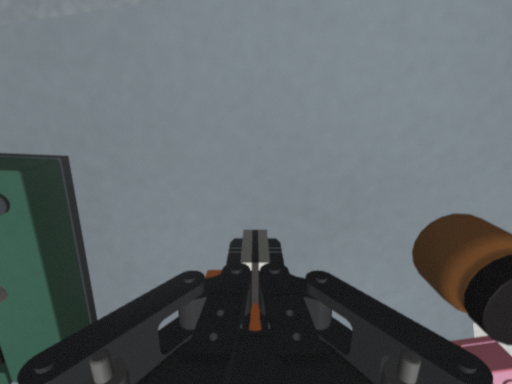

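Call:
{"api": "jog_arm", "payload": {
  "targets": "0 -13 -3 -0.6 1.1 -2.2 -1;10 -2 0 0 0 0 -1;10 -2 0 0 0 0 -1;10 -2 0 0 0 0 -1;0 0 0 0 0 0 -1"
}}

```text
time: 3.35
eef_pos: [0.4711, 0.2307, 0.0585]
tcp_rot: [0.084, 0.996, 0.002, 0.006]
contact_force: [-1.5, -0.6, -0.5]
opening: 0.002
```

Call:
{"api": "jog_arm", "payload": {
  "targets": "10 -2 -6 0 0.5 0 -1;10 -2 0 0 0 0 -1;10 -2 0 0 0 0 -1;0 0 0 0 0 0 -1"
}}

```text
time: 3.68
eef_pos: [0.5046, 0.2244, 0.0549]
tcp_rot: [0.085, 0.996, 0.003, 0.001]
contact_force: [-0.5, -0.5, -0.1]
opening: 0.001
```

Call:
{"api": "jog_arm", "payload": {
  "targets": "10 -2 -2 0 0 0 -1;10 -1 0 0 0 0 -1;0 0 0 0 0 0 -1"
}}

```text
time: 3.93
eef_pos: [0.5266, 0.2206, 0.0533]
tcp_rot: [0.085, 0.996, 0.002, 0.001]
contact_force: [0.2, 0.6, -0.2]
opening: 0.003
```

Call:
{"api": "jog_arm", "payload": {
  "targets": "6 -1 0 0 0 0 -1;6 -1 0 0 0 0 -1"
}}

```text
time: 4.1
eef_pos: [0.5386, 0.2187, 0.053]
tcp_rot: [0.085, 0.996, 0.002, 0.0]
contact_force: [-3.2, 0.5, 1.3]
opening: 0.001
```

Call:
{"api": "jog_arm", "payload": {
  "targets": "4 -1 0 0 0 0 -1"
}}

```text
time: 4.18
eef_pos: [0.5428, 0.2179, 0.053]
tcp_rot: [0.085, 0.996, 0.002, -0.0]
contact_force: [-15.9, 5.3, 8.6]
opening: -0.002
```

Call:
{"api": "jog_arm", "payload": {
  "targets": "4 -1 0 0 0 0 -1"
}}

```text
time: 4.27
eef_pos: [0.5426, 0.218, 0.053]
tcp_rot: [0.086, 0.996, 0.003, -0.008]
contact_force: [-23.1, 5.7, 18.5]
opening: 0.001
```

Force rose sharply at x = 0.543, which is the stop. I hold for a moment, then back off and rise.

Call:
{"api": "jog_arm", "payload": {
  "targets": "0 0 0 0 0 0 -1;0 0 0 0 0 0 -1;-10 2 0 0 0 0 -1;-15 2 0 0 0 0 -1;-15 2 5 0 0 0 -1;0 0 35 0 0 0 -1;0 0 38 0 0 0 -1;0 0 38 0 0 0 -1;0 0 38 0 0 0 -1"
}}

```text
time: 5.02
eef_pos: [0.493, 0.2218, 0.2007]
tcp_rot: [0.086, 0.996, -0.001, -0.015]
contact_force: [0.8, 0.9, -0.4]
opening: -0.0
```

```bash
python3 - <<'E'
from plant import *
from h import *
s=get_state();print(s["time"],s["eef_pos"],rotfix(s["tcp_rot"],74))
p=read_camera("top");pickle.dump(p,open("top1.pkl","wb"))
cv2.imwrite("pics/top1.png",cv2.resize(p["pixels"][130:280,110:350],(800,500),interpolation=cv2.INTER_CUBIC))
p=read_camera("wrist");pickle.dump(p,open("w3.pkl","wb"))
cv2.imwrite("pics/w3.png",p["pixels"])
p=read_camera("scene");pickle.dump(p,open("scene1.pkl","wb"))
cv2.imwrite("pics/scene1.png",cv2.resize(p["pixels"][100:250,160:400],(800,500),interpolation=cv2.INTER_CUBIC))
E
```

```text
5.0167 [0.49297879 0.22182481 0.20067963] [-0.09332566 -1.69328505 -6.1793673 ]
```

View pics/top1.png

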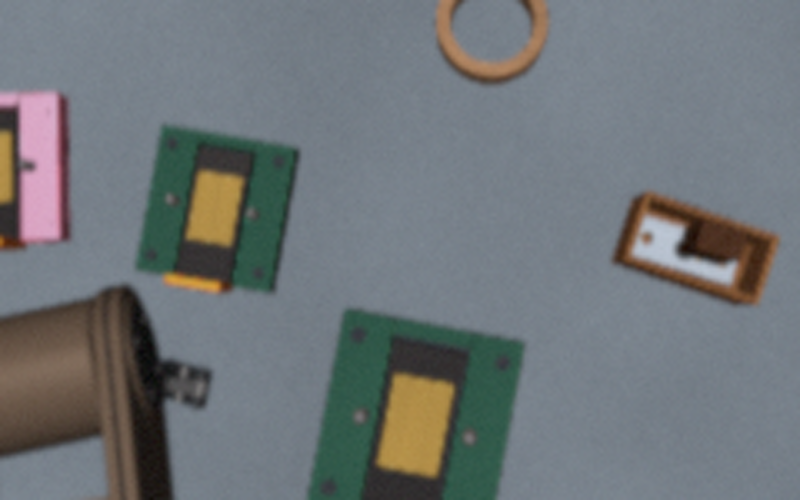

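View pics/scene1.png

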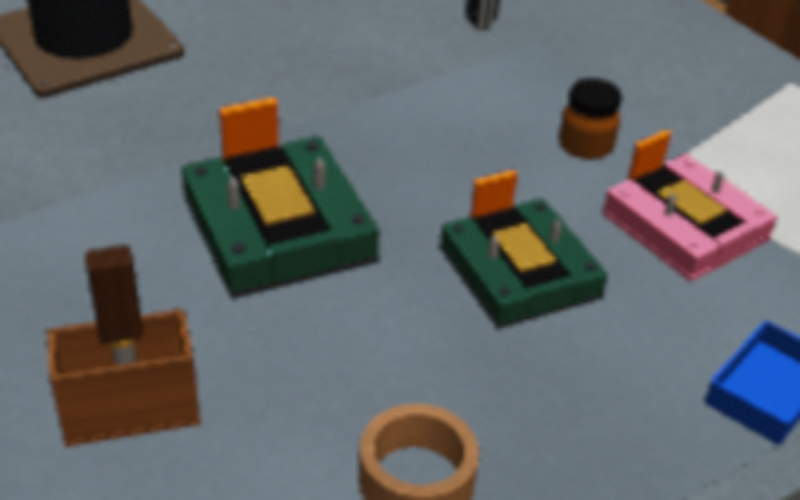

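View pics/w3.png

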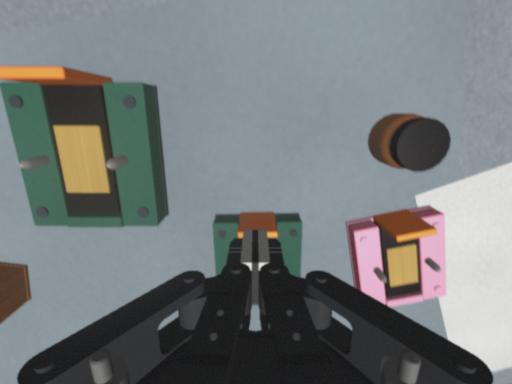

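Top view: the small bed's tab at (197,283) is now flush against the bed front, so the carriage is home and the stamp is still in its holder at (715,240). Now to look at the stamp with the wrist camera from beyond the holder.

Call:
{"api": "jog_arm", "payload": {
  "targets": "0 -20 30 0 0 -1 1;10 -30 25 0 -1 -1 1;15 -38 8 0 -1 -1 1;18 -38 0 0 0 -1 1;18 -37 0 0 0 -1 1;18 -37 0 0 0 -1 1;18 -37 0 0 0 0 1;18 -37 0 0 0 0 1;18 -37 0 0 0 0 1;18 -37 0 0 0 0 1"
}}

```text
time: 6.0
eef_pos: [0.6397, -0.1296, 0.2544]
tcp_rot: [0.134, 0.991, 0.002, 0.003]
contact_force: [0.4, 0.2, 0.4]
opening: 0.999
```

```bash
python3 - <<'E'
from plant import *
from h import *
s=get_state();print(s["time"],s["eef_pos"],rotfix(s["tcp_rot"],74),s["qpos"])
E
```

```text
6.0 [ 0.63967417 -0.12956398  0.2544192 ] [-0.13327565  0.32183444 -0.61210203] [-0.35667335  0.21885369  1.61547082  0.00431876  1.30284133 -1.66003444]
```

Call:
{"api": "jog_arm", "payload": {
  "targets": "30 -20 8 0 0 -0.6 1;20 -20 8 0 0.3 0 1;0 0 0 0 0 0 1;0 0 0 0 0 0 1"
}}

```text
time: 6.33
eef_pos: [0.6897, -0.1811, 0.2578]
tcp_rot: [0.145, 0.989, 0.001, -0.006]
contact_force: [-0.5, 0.8, 0.5]
opening: 1.0
```

```bash
python3 - <<'E'
from plant import *
from h import *
s=get_state();print(s["time"],s["eef_pos"],rotfix(s["tcp_rot"],74))
p=read_camera("wrist");pickle.dump(p,open("w4.pkl","wb"))
cv2.imwrite("pics/w4.png",cv2.resize(p["pixels"],(800,600),interpolation=cv2.INTER_CUBIC))
for t,z in [("stamp_mid",.0935),("rim",.085)]:
    print(t,[(r["p"],r["uv"],at(p,r["uv"],z)) for r in mark_of(t,p)])
E
```

```text
6.3333 [ 0.68968434 -0.1811044   0.25781866] [-0.21111639 -0.69329075  0.64586941]
stamp_mid [(0.74, [213.9, 95.9], array([ 0.59208058, -0.19771857,  0.0935    ]))]
rim []
```

View pics/w4.png

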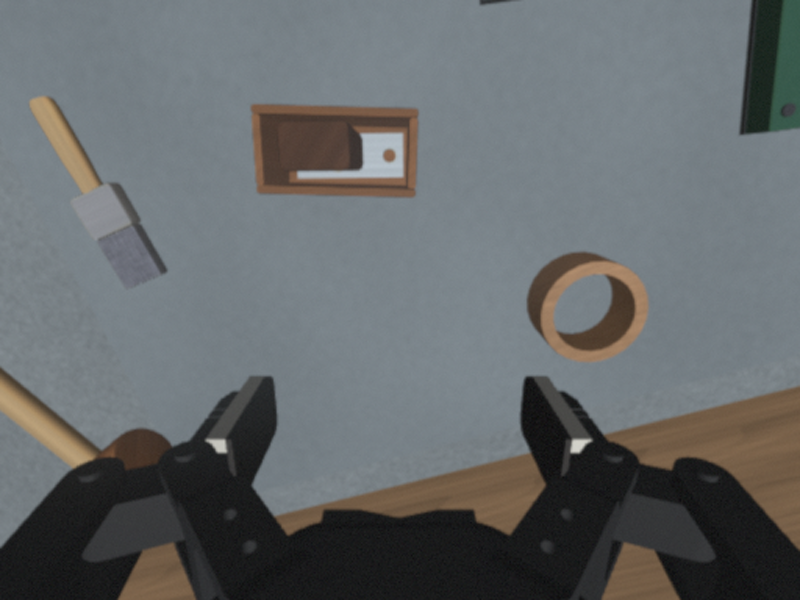

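The wrist view shows the stamp's handle top at about (314,146), foot plate white to its right, holder around it. I zoom in for the corners.

```bash
python3 - <<'E'
from h import *
p=pickle.load(open("w4.pkl","rb"))
c=p["pixels"][55:140,150:280]
c=np.clip((c/255.)**0.5*255,0,255).astype(np.uint8)
cv2.imwrite("pics/w4z.png",cv2.resize(c,(780,510),interpolation=cv2.INTER_CUBIC))
E
```

```text
(no output)
```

View pics/w4z.png

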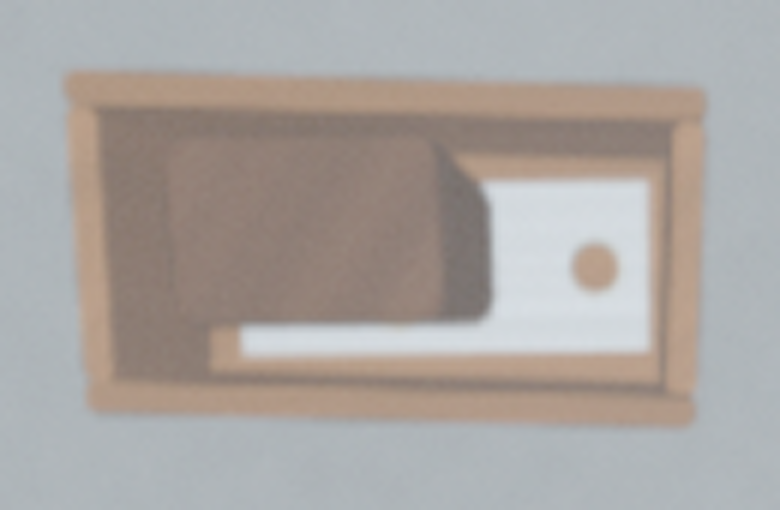

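```bash
python3 - <<'E'
from h import *
p=pickle.load(open("w4.pkl","rb"))
f=lambda u,v:(150+(u+.5)/6-.5,55+(v+.5)/6-.5)
C=[at(p,f(*q),.181) for q in [(170,137),(438,137),(442,322),(177,322)]]
for c in C: print(c)
print("ctr",np.mean(C,0))
d=C[1]-C[0];print(np.linalg.norm(d),np.degrees(np.arctan2(d[1],d[0])),np.linalg.norm(C[3]-C[0]))
d=C[2]-C[3];print(np.linalg.norm(d),np.degrees(np.arctan2(d[1],d[0])))
h=at(p,f(596,267),.018);a=at(p,f(651,180),.018);b=at(p,f(651,352),.018);print("hole",h,"edge mid",(a+b)/2,np.linalg.norm(a-b))
d=a-b;print("foot yaw",np.degrees(np.arctan2(d[1],d[0]))+90)
l=at(p,f(242,355),.018);d=b-l;print(np.degrees(np.arctan2(d[1],d[0])))
for yaw in (73,74,75,76):
  y=np.array([np.cos(np.radians(yaw)),np.sin(np.radians(yaw))]);print(h[:2]-.034*y,((a+b)/2)[:2]-.046*y)
E
```

```text
[ 0.57891855 -0.20831812  0.181     ]
[ 0.58853534 -0.17622562  0.181     ]
[ 0.60964782 -0.18281567  0.181     ]
[ 0.59983638 -0.21556139  0.181     ]
ctr [ 0.59423452 -0.1957302   0.181     ]
0.033502402468685216 73.31870677112389 0.02213640172636698
0.03418401704690988 73.32046605515214
hole [ 0.60330863 -0.163648    0.018     ] edge mid [ 0.60687857 -0.15192703  0.018     ] 0.03629523559933211
foot yaw 253.52811757691165
73.72477860938595
[ 0.59336799 -0.19616237] [ 0.59342947 -0.19591705]
[ 0.59393696 -0.1963309 ] [ 0.59419925 -0.19614507]
[ 0.59450878 -0.19648948] [ 0.59497289 -0.19635962]
[ 0.59508328 -0.19663806] [ 0.59575016 -0.19656064]
```

```bash
python3 - <<'E'
import plant
from plant import *
from h import *
print([n for n in dir(plant) if not n.startswith('_')][:40], globals().get("grasp_offset"))
s=get_state();print(s["time"],s["eef_pos"],rotfix(s["tcp_rot"],73.5))
E
```

```text
['Unreachable', 'get_state', 'grasp_offset', 'mark_of', 'read_camera', 'sign_off', 'silhouettes', 'spot_in'] 0.0187
6.4833 [ 0.68888693 -0.17920826  0.25887237] [-0.21216667 -0.67594623  0.02818295]
```

Call:
{"api": "jog_arm", "payload": {
  "targets": "-35 -6 0 -0.2 -0.7 0 1;-35 -6 0 0 0 0 1;-22 -4 0 0 0 0 1;0 0 0 0 0 0 1;0 0 0 0 0 0 1"
}}

```text
time: 6.9
eef_pos: [0.5906, -0.1875, 0.2527]
tcp_rot: [0.139, 0.99, 0.002, -0.003]
contact_force: [0.3, -0.2, -0.7]
opening: 0.997
```

```bash
cat > st.py <<'E'
import sys
from plant import *
from h import *
s=get_state();print(s["time"],s["eef_pos"].round(4),"fix",rotfix(s["tcp_rot"],float(sys.argv[1])).round(2),s["contact_force"].round(1),"M",s["wrist_torque"].round(2),s["opening"])
E
python3 st.py 73.5
```

```text
6.9 [ 0.5906 -0.1875  0.2527] fix [-0.24 -0.33 -0.46] [ 0.3 -0.2 -0.7] M [-0.    0.04 -0.01] 0.9974400854940435
```

Call:
{"api": "jog_arm", "payload": {
  "targets": "3.5 -8.5 0 -0.2 -0.3 -0.5 1;0 0 -20 0 0 0 1;0 0 -20 0 0 0 1;0 0 -20 0 0 0 1;0 0 0 0 0 0 1"
}}

```text
time: 7.32
eef_pos: [0.5992, -0.1949, 0.1957]
tcp_rot: [0.142, 0.99, -0.002, 0.006]
contact_force: [-0.5, 0.4, -1.1]
opening: 1.002
```

```bash
python3 st.py 73.5
```

```text
7.3167 [ 0.5992 -0.1949  0.1957] fix [ 0.31  0.69 -0.17] [-0.5  0.4 -1.1] M [0.07 0.03 0.05] 1.0020635359121124
```

Call:
{"api": "jog_arm", "payload": {
  "targets": "-5 -1 0 0.3 0.6 -0.2 1;0 0 -20 0 0 0 1;0 0 -20 0 0 0 1;-1 0 -20 0 0 0 1;0 0 -10 0 0 0 1;0 0 0 0 0 0 1"
}}

```text
time: 7.82
eef_pos: [0.5995, -0.198, 0.1321]
tcp_rot: [0.143, 0.99, -0.002, 0.006]
contact_force: [-0.8, 0.8, -0.4]
opening: 1.001
```

```bash
python3 st.py 73.5
```

```text
7.8167 [ 0.5995 -0.198   0.1321] fix [ 0.35  0.7  -0.07] [-0.8  0.8 -0.4] M [-0.03  0.03 -0.04] 1.0007814236512955
```

Call:
{"api": "jog_arm", "payload": {
  "targets": "-5 1.5 -5 0.3 0.6 0 1;0 0 0 0 0 0 1;0 0 0 0 0 0 1"
}}

```text
time: 8.07
eef_pos: [0.5962, -0.1973, 0.1303]
tcp_rot: [0.143, 0.99, -0.001, 0.002]
contact_force: [0.2, 0.1, -0.0]
opening: 0.994
```

```bash
python3 st.py 73.5
```

```text
8.0667 [ 0.5962 -0.1973  0.1303] fix [ 0.14  0.26 -0.08] [ 0.2  0.1 -0. ] M [-0.04  0.06  0.05] 0.9944787202655687
```

Call:
{"api": "jog_arm", "payload": {
  "targets": "-2.5 1.5 -3 0.2 0.4 0 1;0 0 0 0 0 0 1;-0.5 0 0 0.1 0.1 0 1;0 0 0 0 0 0 -1;0 0 0 0 0 0 -1;0 0 0 0 0 0 -1;0 0 0 0 0 0 -1;0 0 0 0 0 0 -1;0 0 0 0 0 0 -1",
  "force": 70
}}

```text
time: 8.82
eef_pos: [0.5952, -0.1966, 0.1319]
tcp_rot: [0.143, 0.99, 0.0, 0.001]
contact_force: [0.7, -1.1, -1.4]
opening: 0.413
```

```bash
python3 st.py 73.5
```

```text
8.8167 [ 0.5952 -0.1966  0.1319] fix [ 0.    0.1  -0.09] [ 0.7 -1.1 -1.4] M [-0.02 -0.   -0.01] 0.41333180834092903
```

Call:
{"api": "jog_arm", "payload": {
  "targets": "0 0 12 0 0 0 -1;0 0 12 0 0 0 -1;0 0 12 0 0 0 -1"
}}

```text
time: 9.07
eef_pos: [0.5917, -0.195, 0.1645]
tcp_rot: [0.143, 0.99, 0.002, -0.005]
contact_force: [0.3, 0.5, -3.3]
opening: 0.416
```

```bash
python3 st.py 73.5
```

```text
9.0667 [ 0.5917 -0.195   0.1645] fix [-0.3  -0.5  -0.09] [ 0.3  0.5 -3.3] M [-0.05 -0.03  0.  ] 0.41611118664470986
```

Call:
{"api": "jog_arm", "payload": {
  "targets": "4 -1.5 12 -0.3 -0.5 0 -1;1 0 12 0 -0.1 0 -1;1 0 12 0 -0.1 0 -1;1 0 15 0 -0.1 0 -1;0 0 0 0 0 0 -1"
}}

```text
time: 9.48
eef_pos: [0.6011, -0.1975, 0.2267]
tcp_rot: [0.143, 0.99, -0.001, 0.008]
contact_force: [0.5, -0.3, -1.4]
opening: 0.411
```

```bash
python3 st.py 73.5
```

```text
9.4833 [ 0.6011 -0.1975  0.2267] fix [ 0.27  0.83 -0.09] [ 0.5 -0.3 -1.4] M [-0.03 -0.07 -0.02] 0.41050123412372047
```

Gripped and lifted clear (underside about 0.10 m). Now over to a viewpoint beyond the bed.

Call:
{"api": "jog_arm", "payload": {
  "targets": "0 0 20 0.3 0.8 0 -1;0 0 20 0 0 0 -1;10 30 0 0 0 0 -1;13 38 0 0 0 0 -1;13 38 0 0 0 1 -1;13 38 0 0 0 1 -1;13 38 0 0 0 1 -1;13 38 0 0 0 1 -1;13 38 0 0 0 1 -1;13 38 0 0 0 1 -1"
}}

```text
time: 10.32
eef_pos: [0.7028, 0.1004, 0.2729]
tcp_rot: [0.096, 0.995, -0.002, 0.003]
contact_force: [1.2, 0.1, -2.7]
opening: 0.414
```

```bash
python3 st.py 80.5
```

```text
10.3167 [0.7028 0.1004 0.2729] fix [0.29 0.34 1.56] [ 1.2  0.1 -2.7] M [-0.01 -0.08  0.01] 0.41407836228565037
```

Call:
{"api": "jog_arm", "payload": {
  "targets": "10 35 0 0.3 0.3 1 -1;10 35 0 0 0 0.5 -1;5 30 0 0 0 0 -1;0 0 0 0 0 0 -1;0 0 0 0 0 0 -1"
}}

```text
time: 10.73
eef_pos: [0.7281, 0.2161, 0.27]
tcp_rot: [0.077, 0.997, 0.002, -0.001]
contact_force: [-0.0, 0.6, -2.8]
opening: 0.414
```

```bash
python3 st.py 80.5; python3 - <<'E'
from plant import *
from h import *
p=read_camera("wrist");pickle.dump(p,open("w5.pkl","wb"))
cv2.imwrite("pics/w5.png",cv2.resize(p["pixels"],(800,600),interpolation=cv2.INTER_CUBIC))
print([(r["p"],r["uv"],at(p,r["uv"],.036)) for r in mark_of("seat",p)])
p=read_camera("top");pickle.dump(p,open("top2.pkl","wb"))
cv2.imwrite("pics/top2.png",cv2.resize(p["pixels"],(800,600),interpolation=cv2.INTER_CUBIC))
E
```

```text
10.7333 [0.7281 0.2161 0.27  ] fix [-0.21 -0.09 -0.65] [-0.   0.6 -2.8] M [-0.04 -0.   -0.05] 0.4137598062494771
[(0.87, [235.1, 84.0], array([0.62190665, 0.20744874, 0.036     ])), (0.67, [384.2, 84.2], array([0.65190303, 0.39805245, 0.036     ]))]
```

View pics/w5.png

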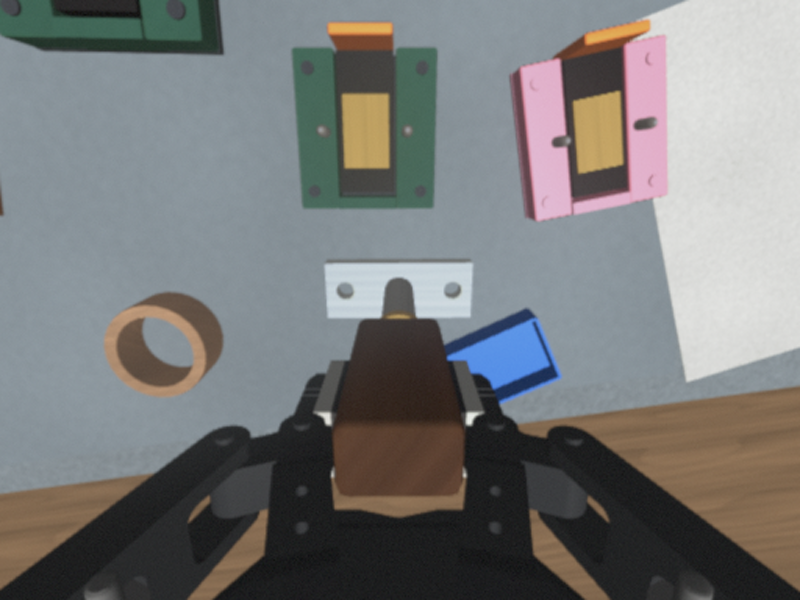

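The wrist view shows both pins at (323,131), (408,131) and the foot's holes at (345,290), (453,290) in one image. I zoom to measure them.

```bash
python3 - <<'E'
from h import *
p=pickle.load(open("w5.pkl","rb"))
a=cv2.resize(p["pixels"][60:110,180:290],(770,350),interpolation=cv2.INTER_CUBIC)
b=cv2.resize(p["pixels"][160:210,200:310],(770,350),interpolation=cv2.INTER_CUBIC)
cv2.imwrite("pics/w5a.png",a);cv2.imwrite("pics/w5b.png",b)
E
```

```text
(no output)
```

View pics/w5a.png

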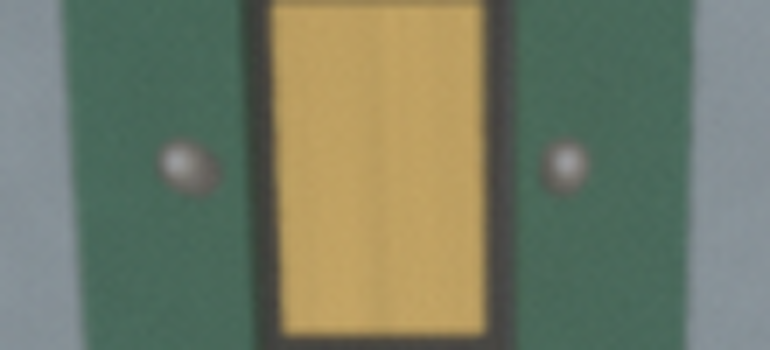

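View pics/w5b.png

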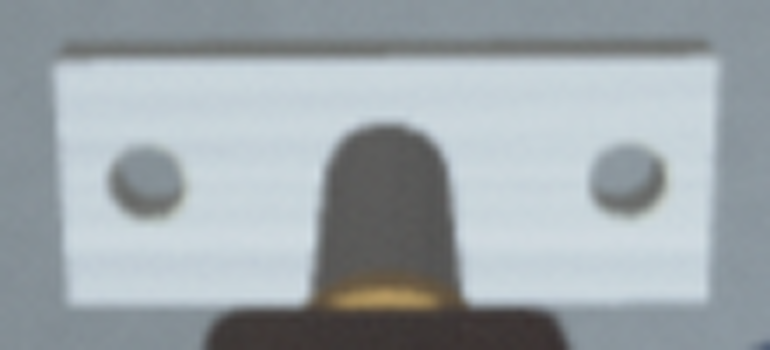

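```bash
cat > m5.py <<'E'
from h import *
p=pickle.load(open("w5.pkl","rb"))
f=lambda u,v,x0,y0:(x0+(u+.5)/7-.5,y0+(v+.5)/7-.5)
for z in (.055,.057):
    L=at(p,f(179,161,180,60),z);R=at(p,f(567,163,180,60),z);d=L-R
    yw=lambda d:np.degrees(np.arctan2(d[1],d[0]))
    print("pins",L,R,"mid",(L+R)/2,np.linalg.norm(d),yw(-d)%180)
print("tag",at(p,f(378,168,180,60),.036), "mark",at(p,(235.1,84),.036))
for z in (.152,.156,.160):
    l=at(p,f(147,181,200,160),z);r=at(p,f(628,179,200,160),z);d=l-r
    print("holes mid",z,(l+r)/2,np.linalg.norm(d),yw(-d)%180)
E
python3 m5.py
```

```text
pins [0.61611799 0.17250768 0.055     ] [0.62690971 0.23953552 0.055     ] mid [0.62151385 0.2060216  0.055     ] 0.06789103017069273 80.85366861634608
pins [0.61631395 0.17281618 0.057     ] [0.62704514 0.23946811 0.057     ] mid [0.62167955 0.20614214 0.057     ] 0.06751028214888935 80.85366861634613
tag [0.62109408 0.20558921 0.036     ] mark [0.62190665 0.20744874 0.036     ]
holes mid 0.152 [0.7268268  0.21660832 0.152     ] 0.06863523470277846 81.31858573930916
holes mid 0.156 [0.72565945 0.21677636 0.156     ] 0.06757775927799686 81.3185857393092
holes mid 0.16 [0.72449209 0.2169444  0.16      ] 0.06652028385321528 81.31858573930914
```

Call:
{"api": "jog_arm", "payload": {
  "targets": "-35 -4 -10 0 0 -0.4 -1;-35 -3 -10 0 0 0 -1;-28 -3 -15 0 0 0 -1;0 0 -12 0 0 0 -1;0 0 0 0 0 0 -1;0 0 0 0 0 0 -1"
}}

```text
time: 11.38
eef_pos: [0.626, 0.1929, 0.2178]
tcp_rot: [0.089, 0.996, 0.0, -0.003]
contact_force: [0.7, 0.2, -1.6]
opening: 0.411
```

```bash
python3 st.py 80.85
```

```text
11.3833 [0.626  0.1929 0.2178] fix [-0.03 -0.34  1.01] [ 0.7  0.2 -1.6] M [-0.01 -0.05  0.03] 0.41128560167085987
```

Call:
{"api": "jog_arm", "payload": {
  "targets": "-2.5 12.5 -8 0 -0.3 0.9 -1;0 0 0 0 0 0 -1;0 0 0 0 0 0 -1"
}}

```text
time: 11.63
eef_pos: [0.6275, 0.2049, 0.2128]
tcp_rot: [0.082, 0.997, 0.001, 0.003]
contact_force: [-0.6, -0.9, -2.1]
opening: 0.411
```

```bash
python3 st.py 80.7;  python3 - <<'E'
from plant import *
from h import *
for n in ("wrist","scene"):
    p=read_camera(n);pickle.dump(p,open(n+"6.pkl","wb"))
    im=p["pixels"]
    im=im[120:250,180:340] if n=="wrist" else im[120:210,270:370]
    cv2.imwrite(f"pics/{n}6.png",cv2.resize(im,(800,650 if n=="wrist" else 720))[:600])
E
```

```text
11.6333 [0.6275 0.2049 0.2128] fix [-0.09  0.39  0.07] [-0.6 -0.9 -2.1] M [-0.05  0.04  0.  ] 0.41141103240586124
```

View pics/wrist6.png

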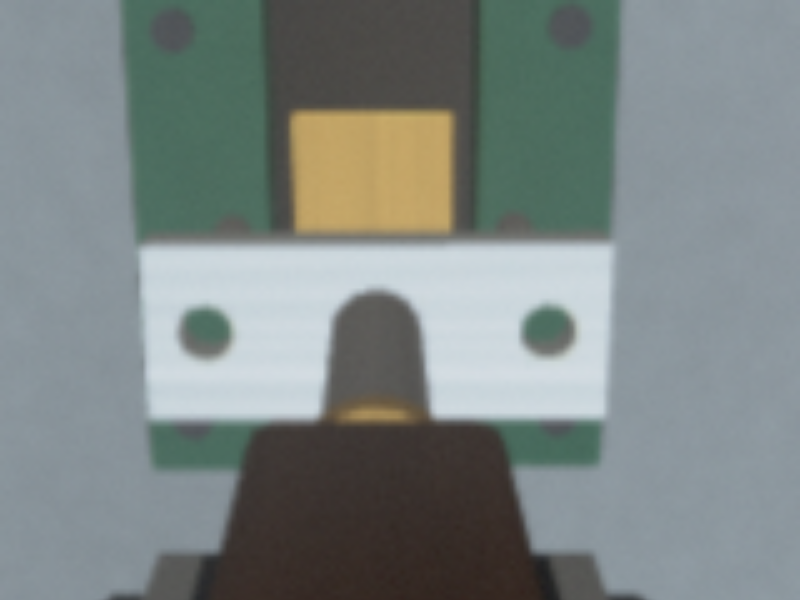

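View pics/scene6.png

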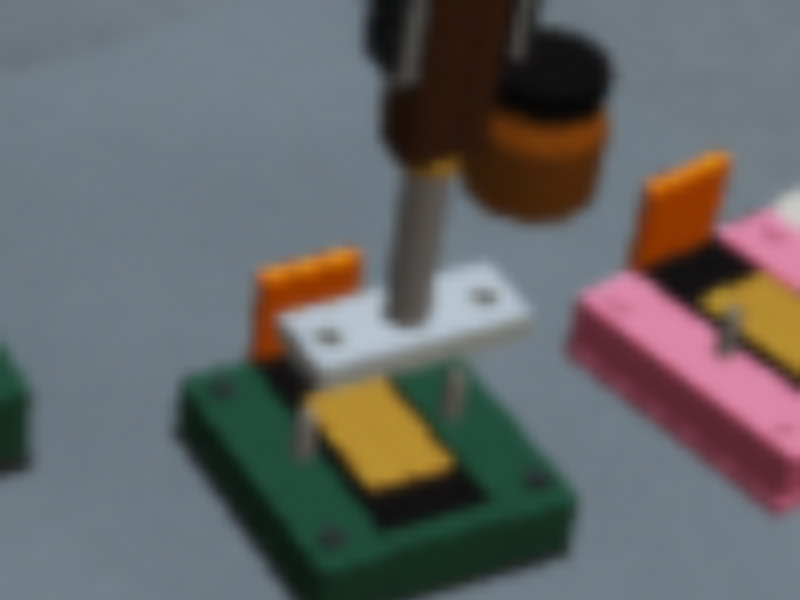

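Call:
{"api": "jog_arm", "payload": {
  "targets": "-4 0.5 -8 -0.1 0.4 0 -1;-1 0 -8 0 0 0 -1;0 0 0 0 0 0 -1;0 0 0 0 0 0 -1"
}}

```text
time: 12.07
eef_pos: [0.6232, 0.2059, 0.1961]
tcp_rot: [0.082, 0.997, 0.0, 0.0]
contact_force: [0.4, 0.1, -2.3]
opening: 0.414
```

```bash
python3 st.py 80.7; python3 - <<'E'
from h import *
p=pickle.load(open("wrist6.pkl","rb"))
for z in (.097,.099,.101):
    f=lambda u,v:((u+.5)/5-.5+180,(v+.5)/5-.5+120)
    l=at(p,f(206,332),z);r=at(p,f(548,330),z);print((l+r)/2,np.linalg.norm(l-r),np.degrees(np.arctan2(*(r-l)[1::-1])))
E
```

```text
12.0667 [0.6232 0.2059 0.1961] fix [-0.01  0.04  0.05] [ 0.4  0.1 -2.3] M [-0.01 -0.05  0.04] 0.41415302227250383
[0.62704617 0.20519023 0.097     ] 0.06778454960137201 80.90318067878742
[0.62644081 0.20528428 0.099     ] 0.06725654069667909 80.9031806787874
[0.62583544 0.20537834 0.101     ] 0.06672853179198615 80.90318067878746
```

Call:
{"api": "jog_arm", "payload": {
  "targets": "0 0 -6 0 0 0 -1;0 0 0 0 0 0 -1;0 0 0 0 0 0 -1"
}}

```text
time: 12.32
eef_pos: [0.623, 0.2059, 0.1889]
tcp_rot: [0.082, 0.997, -0.0, -0.0]
contact_force: [-0.3, 0.4, -0.8]
opening: 0.412
```

```bash
python3 st.py 80.7;  python3 - <<'E'
from plant import *
from h import *
for n in ("wrist","scene"):
    p=read_camera(n);pickle.dump(p,open(n+"7.pkl","wb"))
    im=p["pixels"]
    im=im[120:240,180:340] if n=="wrist" else im[130:190,280:360]
    cv2.imwrite(f"pics/{n}7.png",cv2.resize(im,(800,600),interpolation=cv2.INTER_CUBIC))
E
```

```text
12.3167 [0.623  0.2059 0.1889] fix [ 0.   -0.01  0.06] [-0.3  0.4 -0.8] M [ 0.02 -0.03 -0.02] 0.4123478808312376
```

View pics/wrist7.png

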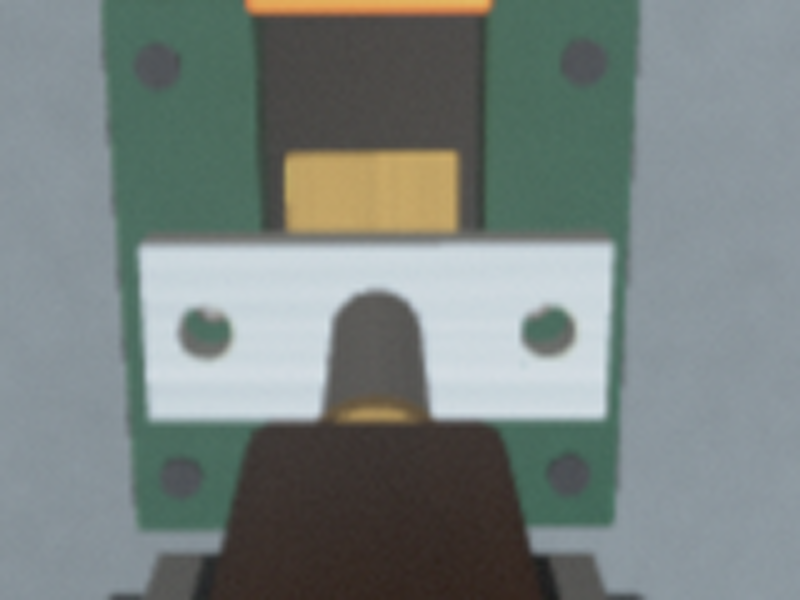

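View pics/scene7.png

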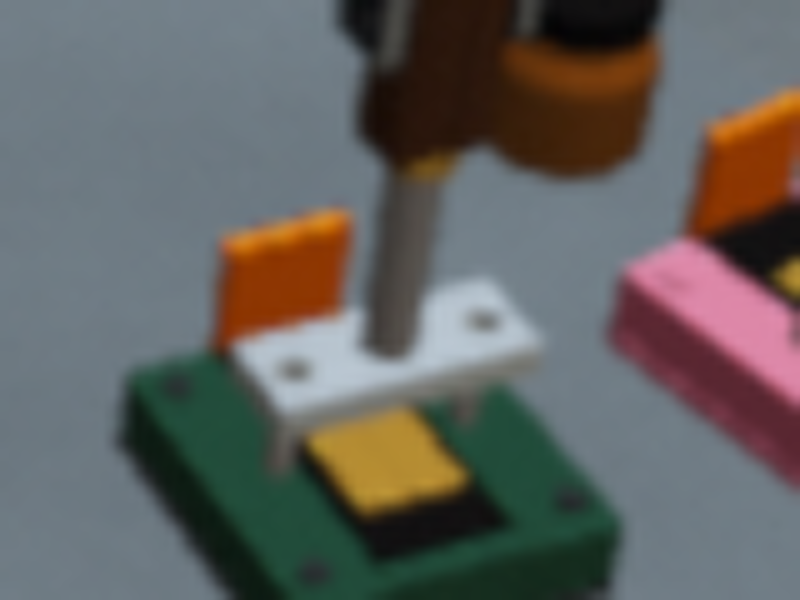

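Pin tips appear inside both holes ((210,313) and (543,313)), symmetric about the middle. Lowering slowly.

Call:
{"api": "jog_arm", "payload": {
  "targets": "0 0 -4 0 0 0 -1;0 0 -4 0 0 0 -1;0 0 0 0 0 0 -1"
}}

```text
time: 12.67
eef_pos: [0.6232, 0.2059, 0.181]
tcp_rot: [0.082, 0.997, 0.0, 0.001]
contact_force: [0.2, 0.3, -2.3]
opening: 0.416
```

```bash
python3 st.py 80.7;  python3 - <<'E'
from plant import *
from h import *
for n in ("wrist",):
    p=read_camera(n);pickle.dump(p,open(n+"8.pkl","wb"))
    im=p["pixels"][170:200,205:305]
    cv2.imwrite(f"pics/{n}8.png",cv2.resize(im,(800,240),interpolation=cv2.INTER_CUBIC))
E
```

```text
12.6667 [0.6232 0.2059 0.181 ] fix [-0.01  0.06  0.06] [ 0.2  0.3 -2.3] M [-0.02  0.06  0.01] 0.4161905302873235
```

View pics/wrist8.png

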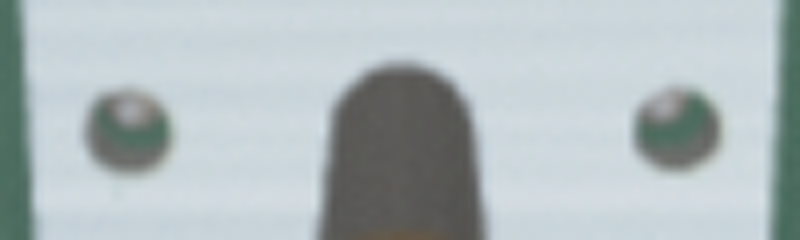

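```bash
python3 - <<'E'
from h import *
p=pickle.load(open("wrist8.pkl","rb"))
f=lambda u,v:((u+.5)/8-.5+205,(v+.5)/8-.5+170)
hl,hr=[at(p,f(*q),.067) for q in [(128,130),(677,130)]]
tl,tr=[at(p,f(*q),.0575) for q in [(131,109),(668,108)]]
print(hl,hr,np.linalg.norm(hl-hr));print(tl,tr,np.linalg.norm(tl-tr));print("tip-hole",tl-hl,tr-hr,"mid",(tl+tr-hl-hr)/2)
E
```

```text
[0.61607591 0.17271005 0.067     ] [0.62708868 0.23931714 0.067     ] 0.06751137287769922
[0.61601553 0.17194493 0.0575    ] [0.62702282 0.23932857 0.0575    ] 0.06827675608761692
tip-hole [-6.03812152e-05 -7.65116426e-04 -9.50000000e-03] [-6.58629132e-05  1.14347731e-05 -9.50000000e-03] mid [-6.31220642e-05 -3.76840826e-04 -9.50000000e-03]
```

Alignment is within about 0.4 mm, so I continue down.

Call:
{"api": "jog_arm", "payload": {
  "targets": "0 -0.4 -4 0 0 0 -1;0 0 -4 0 0 0 -1;0 0 0 0 0 0 -1"
}}

```text
time: 12.97
eef_pos: [0.623, 0.2053, 0.1729]
tcp_rot: [0.081, 0.997, -0.0, 0.0]
contact_force: [-0.8, -0.2, -2.7]
opening: 0.412
```

```bash
python3 st.py 80.7
```

```text
12.9667 [0.623  0.2053 0.1729] fix [0.01 0.01 0.05] [-0.8 -0.2 -2.7] M [-0.03  0.03 -0.01] 0.41168502930412343
```

Call:
{"api": "jog_arm", "payload": {
  "targets": "0 0 -4 0 0 0 -1;0 0 -3 0 0 0 -1;0 0 0 0 0 0 -1"
}}

```text
time: 13.22
eef_pos: [0.623, 0.2053, 0.1649]
tcp_rot: [0.081, 0.997, -0.0, 0.0]
contact_force: [0.4, 0.1, -2.0]
opening: 0.413
```

Call:
{"api": "jog_arm", "payload": {
  "targets": "0 0 -2 0 0 0 -1;0 0 -1 0 0 0 -1"
}}

```text
time: 13.38
eef_pos: [0.6234, 0.2054, 0.1619]
tcp_rot: [0.082, 0.997, 0.0, 0.001]
contact_force: [-0.7, 0.5, -0.8]
opening: 0.414
```

```bash
python3 st.py 80.7
```

```text
13.3833 [0.6234 0.2054 0.1619] fix [0.   0.07 0.05] [-0.7  0.5 -0.8] M [-0.04  0.25 -0.01] 0.4143407486010351
```

Call:
{"api": "jog_arm", "payload": {
  "targets": "0 0 -1 0 0 0 -1;0 0 -1 0 0 0 -1"
}}

```text
time: 13.55
eef_pos: [0.6237, 0.2054, 0.1618]
tcp_rot: [0.081, 0.997, -0.0, 0.001]
contact_force: [-1.9, -1.2, 2.4]
opening: 0.415
```

```bash
python3 st.py 80.7;  python3 - <<'E'
from plant import *
from h import *
for n in ("scene",):
    p=read_camera(n);pickle.dump(p,open(n+"9.pkl","wb"))
    im=p["pixels"][130:190,280:360]
    cv2.imwrite(f"pics/{n}9.png",cv2.resize(im,(800,600),interpolation=cv2.INTER_CUBIC))
E
```

```text
13.55 [0.6237 0.2054 0.1618] fix [0.02 0.08 0.05] [-1.9 -1.2  2.4] M [-0.17  0.66 -0.01] 0.4145548637211491
```

View pics/scene9.png

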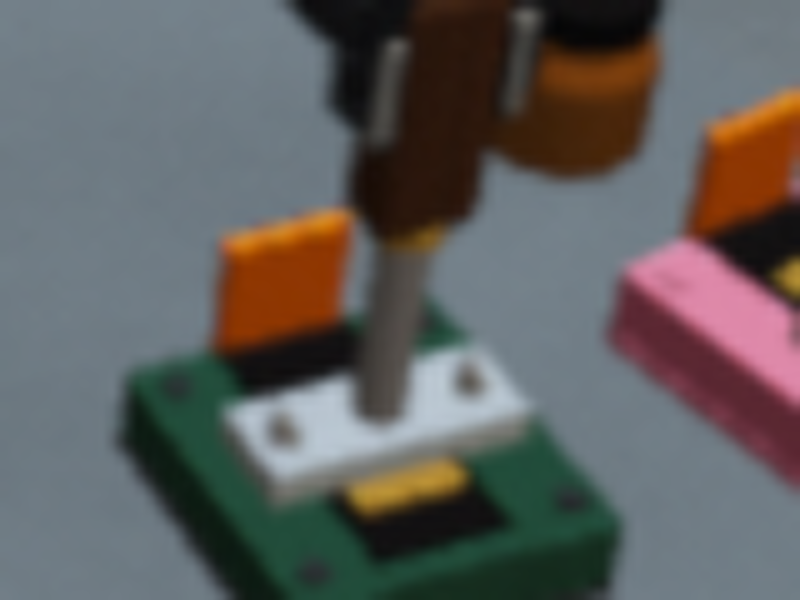

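The stamp is down on the tag with both pins through the holes ((283,430), (468,380)), and the vertical force has turned positive. Releasing.

Call:
{"api": "jog_arm", "payload": {
  "targets": "0 0 0 0 0 0 -1;0 0 0 0 0 0 -1;0 0 0 0 0 0 -1;0 0 0 0 0 0 0.2;0 0 0 0 0 0 0.6;0 0 0 0 0 0 1;0 0 0 0 0 0 1;0 0 0 0 0 0 1;0 0 0 0 0 0 1;0 0 0 0 0 0 1"
}}

```text
time: 14.43
eef_pos: [0.6261, 0.2058, 0.1633]
tcp_rot: [0.082, 0.997, 0.001, 0.005]
contact_force: [0.4, -0.2, 0.9]
opening: 0.998
```

Call:
{"api": "jog_arm", "payload": {
  "targets": "0 0 10 0 0 0 1;0 0 15 0 0 0 1;0 0 15 0 0 0 1;0 0 0 0 0 0 1"
}}

```text
time: 14.77
eef_pos: [0.6254, 0.2057, 0.205]
tcp_rot: [0.082, 0.997, 0.001, 0.004]
contact_force: [0.7, -0.7, 0.6]
opening: 0.996
```

```bash
python3 st.py 80.7
```

```text
14.7667 [0.6254 0.2057 0.205 ] fix [-0.07  0.42  0.06] [ 0.7 -0.7  0.6] M [ 0.04 -0.04  0.07] 0.9956842391144783
```

Then up and away from the stamp, beyond the bed, to inspect.

Call:
{"api": "jog_arm", "payload": {
  "targets": "0 0 20 0 0.4 0 1;0 0 20 0 0 0 1;0 0 25 0 0 0 1;0 0 25 0 0 0 1;20 0 10 0 0 0 1;35 0 0 0 0 0 1;35 0 0 0 0 0 1;20 0 0 0 0 0 1;0 0 0 0 0 0 1"
}}

```text
time: 15.52
eef_pos: [0.7369, 0.2061, 0.3124]
tcp_rot: [0.081, 0.997, 0.001, 0.002]
contact_force: [-0.2, -0.1, -0.7]
opening: 0.998
```

```bash
python3 st.py 80.7;  python3 - <<'E'
from plant import *
from h import *
for n in ("scene","wrist","top"):
    p=read_camera(n);pickle.dump(p,open(n+"10.pkl","wb"))
    cv2.imwrite(f"pics/{n}10.png",cv2.resize(p["pixels"],(800,600),interpolation=cv2.INTER_CUBIC))
E
```

```text
15.5167 [0.7369 0.2061 0.3124] fix [-0.1   0.22 -0.03] [-0.2 -0.1 -0.7] M [-0.02  0.04  0.02] 0.9982592835076289
```

View pics/scene10.png

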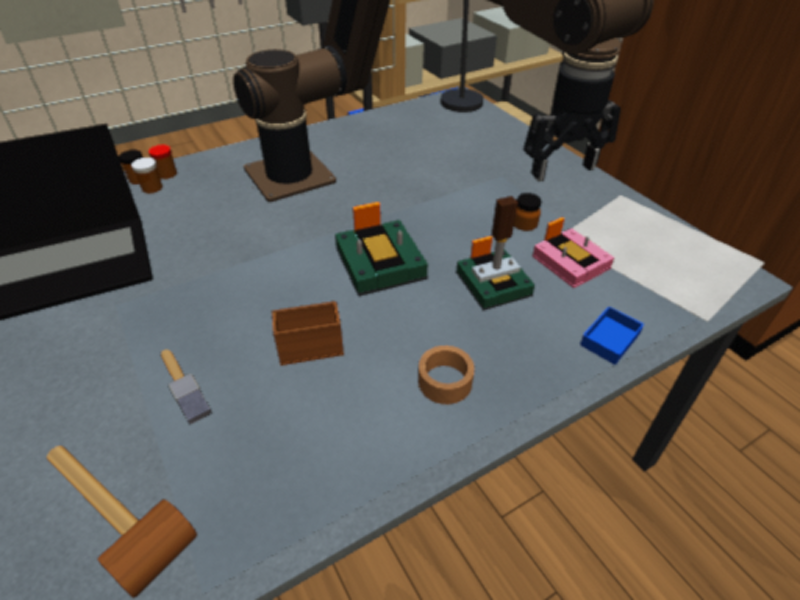

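View pics/wrist10.png

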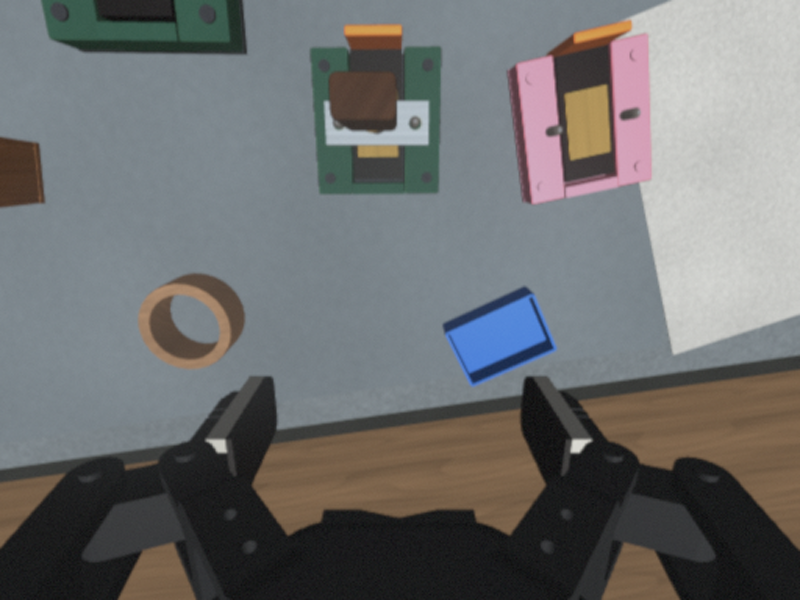

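The stamp stands free on the bed: handle top at (364,97), foot at (377,123), tab at (374,37), and nothing else has moved. One numeric check of lean and tab position, then I hand in.

```bash
python3 - <<'E'
from h import *
p=pickle.load(open("wrist10.pkl","rb"))
c=p["pixels"][10:130,190:290]
c=np.clip((c/255.)**0.6*255,0,255).astype(np.uint8)
cv2.imwrite("pics/w10z.png",cv2.resize(c,(500,600),interpolation=cv2.INTER_CUBIC))
g=lambda u,v:((u+.5)/1.5625-.5,(v+.5)/1.5625-.5)
C=[at(p,g(*q),.211) for q in [(332,72),(396,73),(396,123),(333,120)]];print("handle top",np.mean(C,0))
F=[at(p,g(*q),.048) for q in [(324,101),(429,101),(429,145),(327,145)]];print("foot",np.mean(F,0),np.linalg.norm(F[3]-F[2]),np.linalg.norm(F[1]-F[2]))
d=F[2]-F[3];print("yaw",np.degrees(np.arctan2(d[1],d[0])))
t=at(p,g(374,26),.074);print("tab outer edge",t,(t-[.6215,.2055,0])[:2]@[np.cos(np.radians(-9.15)),np.sin(np.radians(-9.15))])
E
```

```text
handle top [0.62343747 0.20654028 0.211     ]
foot [0.62265036 0.20597836 0.048     ] 0.09189016766979251 0.03621336272000991
yaw 80.712631439032
tab outer edge [0.55525327 0.21668151 0.074     ] -0.06718184565947828
```

View pics/w10z.png

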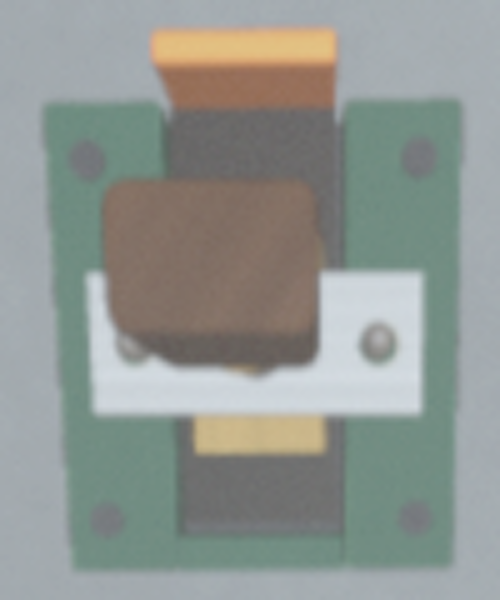

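View pics/top10.png

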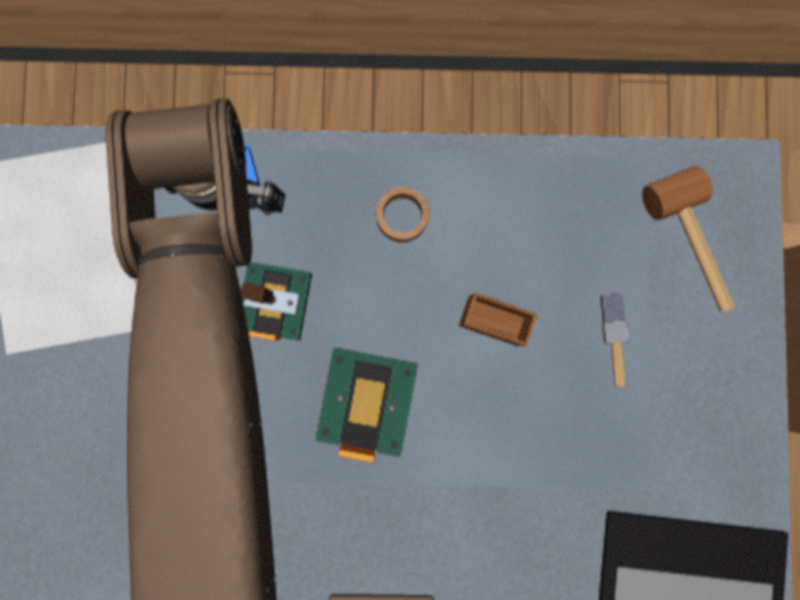

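The lean is under 0.01 rad, the foot is seated on both pins, and the tab measures within 2 mm of home. Handing in.

```bash
python3 -c "
from plant import *
print(sign_off())"
```

```text
the job is handed in; nothing more can be done
None
```

I pushed the carriage of the smaller green bed home, and at its stop the force rose to about 23 N. Then I pulled the stamp straight up out of its holder, lowered it over both guide pins onto the tag, let go and backed away. I handed in just after 15.5 s, and no verdict was reported.

**Last checks (one wrist picture, after letting go):**
- **Position:** the foot's centre was about 1 mm sideways from the seat point, with both pins showing in its holes. The pin behind the handle is only partly visible in that picture.
- **Level and turn:** the lean was about 0.006 rad, and the long side was within about 0.15° of the line of the pins.
- **Height:** I did not measure it after release. The gripper stopped at the expected seating height, and the vertical force turned upward there.
- **Carriage:** the tab measured 67 mm from the seat instead of 69 mm. That 2 mm is about the camera's calibration error, and the tab cannot go past its stop.
- **Other things:** the tape, jar and brush look unmoved in the pictures. The arm hid the jar in the last top view, but it shows in its place in the scene view.

No check failed or disagreed beyond that 2 mm on the tab.

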